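# Refit the dust filter of a vacuum clamp and turn the suction on

### The job

Get the vacuum clamp ready to hold its slate: lift the dust cap off the filter head and set it down flat on the bench. Fit the filter canister in its place: line its two lugs up with the slots, push it down against the sprung seal, twist it clockwise as far as it goes and let it rise so that it locks upright. Let go of it, and only then swing the valve lever fully open; leave the slate on the plate and the spring clamp where they are.

Things in the scene. Friction and masses are not known exactly. Their poses are not given: they have to be found in the camera images.
- clamp_unit: Fixed vacuum clamp (sizes in mm). Origin: filter head's axis at bench level, z up. Head: aluminium collar, radius 48, top 62 high, foot 104 square. Pipe from the head along +y through a ball valve (stem at y=125) to a plate 130 (x) x 116 (y) x 30 high, centre y=218. Elbow behind the head, to x=100, 34 high. The locked canister's x axis (lugs, bar) lies along this y axis, origin at z=50.
- head_top (a point): Centre of the head's mouth, on its axis, level with the collar's flat top (62 mm above the bench); axes as clamp_unit. The mouth is a bore of radius 32 mm, open to radius 39 mm at two opposite slots. At the start the dust cap covers it.
- slot_mouth (a point): Middle of one of the two opposite entry slots (17 mm wide), 35.5 mm from the head's axis at collar-top level; seen from the axis it lies 145 deg anticlockwise (from above) of the unit's +x. From the slots the lugs, pushed down, turn clockwise 55 to 59 deg to a stop and there, when let go, rise 4 mm into recesses; then the canister cannot turn back.
- seal_plate (a joint): Travel (m, 0 up, 0.0085 fully down) of the sprung seal plate in the head. At 0 it meets the canister's rim 52 mm above the bench. It starts to give at about 6 N, takes 13 N at 6 mm and 16 N at the bottom. The lugs can turn only while it is pushed down 6 to 8 mm; locked, it stays 2 mm down.
- canister: Loose filter canister (mm), 180 g, upright on the bench: clear sides, white pleated element, radius 30, 66 high to its black top. Origin: centre of its underside, z up. On top a black grip bar, 52 long (x), 14 thick (y), from 66 to 92 high. Two lugs stick out along +x and -x, in line with the bar, to radius 37; 11 wide, 2 to 8 mm above the underside. Either way round fits.
- canister_grip (a point): Middle of the canister's grip bar, on its axis 84 mm above its underside; the bar's length is along x, so it is pinched along y.
- dust_cap: Loose black dust cap, 70 g, on the head's mouth: disc of radius 43 mm with a spigot (radius 29.5, 5 deep) below, in the bore, and a round knob on top. Origin: centre of the spigot's underside; z up; disc from 5 to 10 mm, knob top 36 mm above it. Set down on the bench it stands on the spigot, knob up, origin at bench level.
- cap_knob (a point): Middle of the dust cap's knob (radius 13 mm), on its axis, 26 mm above the spigot's underside.
- valve_lever (a joint): Ball valve lever angle (rad), grows clockwise seen from above: 0 shut, lever pointing along the unit's -x (across the pipe); 1.571 fully open at its stop, pointing along the unit's +y (along the pipe, away from the head). Starts within 0.25 of shut, stays where it is left, needs 2 to 3 N at the sleeve.
- valve_pivot (a point): On the valve stem's vertical axis, 60 mm above the bench, at the lever's underside; axes as clamp_unit (they do not turn with the lever).
- lever_grip (a point): Middle of the lever's black sleeve, 60 mm from the stem axis, 70 mm above the bench. The sleeve spans 32 to 86 mm from the axis, is 14 mm wide and stands 60 to 80 mm above the bench. x points from the sleeve to the stem, so it is pinched along y.
- slate_on_plate: Loose cut slate 70 x 104 x 8 mm lying on the clamping plate (its top 38 mm above the bench); leave it alone. A slate bird house (180 mm high) and low slate piles (about 100 mm) stand fixed behind the work.
- spring_clamp: Loose black spring clamp, 80 x 165 x 22 mm, on the bench; leave it alone. It lies in front of the fixed, tall stacks of slates (up to 310 mm high) that stand to the left of and behind the work: keep the arm clear of them.
Mind the look-alikes: they are no part of the job. Of the things that look like the dust_cap, the largest one is meant.

How it is judged:
On the way, in this order (a step that is already met when the one before it is completed fails the run):
1. the dust cap lies flat on the bench, let go (height (world z) of dust_cap below 0.004 m and angle between dust_cap's own z axis and vertical below 0.1 rad and horizontal distance between dust_cap and head_top above 0.09 m and contact force between the fingers and dust_cap below 0.05 N), for 0.2 s.
2. the canister's lugs are in the slots of the head (z of canister in the frame of clamp_unit below 0.0545 m and horizontal distance between canister and head_top below 0.004 m), for 0.05 s.
3. the canister is turned to the stop, has risen into its locked position and is let go (z of canister in the frame of clamp_unit between 0.0482 and 0.0515 m and horizontal distance between canister and head_top below 0.004 m and angle between the x axis of canister and the y axis of clamp_unit, either way round below 0.12 rad and angle between canister's own z axis and vertical below 0.06 rad and contact force between the fingers and canister below 0.05 N), for 0.2 s.
4. the valve lever is swung open (value of joint valve_lever above 1.4 rad), for 0.1 s.
At the end, for the whole second after the job is handed in: Canister locked: within 4 mm of the head's axis, origin 48.2 to 51.5 mm above the bench, lugs along the pipe within 7 deg, upright within 3 deg; lever at least 1.4 rad open; dust cap flat, right way up on the bench beside the head; all at rest (z of canister in the frame of clamp_unit between 0.0482 and 0.0515 m and horizontal distance between canister and head_top below 0.004 m and angle between the x axis of canister and the y axis of clamp_unit, either way round below 0.12 rad and angle between canister's own z axis and vertical below 0.06 rad and linear speed of each of canister, dust_cap below 0.01 m/s and value of joint valve_lever above 1.4 rad and height (world z) of dust_cap below 0.004 m and angle between dust_cap's own z axis and vertical below 0.1 rad and horizontal distance between dust_cap and head_top above 0.09 m); the robot touches nothing.
It fails at once if the slate on the clamping plate was shifted more than 25 mm (distance of slate_on_plate from where it was at the start of the episode above 0.025 m).
It fails at once if the spring clamp was shifted more than 30 mm (distance of spring_clamp from where it was at the start of the episode above 0.03 m).
It also fails if it takes over 61 s, if anything falls off the work surface, if the arm or the gripper's body presses on something with over 40 N, if the wrist force passes 120 N, or if a joint passes its speed limit or range.

### The arm

A 7-joint arm with a two-finger parallel gripper is mounted at the origin on the work surface; the furniture and walls round the work are solid. World frame = base frame: x ahead of the robot, y to its left, z up, the work surface at z = 0. Lengths are in m, angles in rad, forces in N, time in s.
With the tool pointing down it reaches from about 0.4 to 0.85 m from the base axis. Payload 10.4 kg.
Tool frame: the origin (TCP) lies on the centre line of the jaws, within the pads' length; the fingertips stand 11 mm ahead of it and the grasp point (between the pads) lies 8 mm behind it; z points along the fingers, y is the line along which they close (so a half turn about z gives the same grasp; the last joint's range is limited). The gripper opens to 87 mm and grips with 3 to 60 N. Pads are 19 mm wide; open, the fingers measure 117 mm over their backs; the gripper's body (75 mm by 190 mm) begins 51 mm behind the grasp point.
Start: joints at [1.129, 0.332, -0.065, 1.46, 0.022, 1.35, -0.088], TCP at [0.254, -0.571, 0.234] pointing down, gripper open.
Joint ranges: [-2.6, 2.6], [-0.5, 2.12], [-1.47, 1.34], [0.16, 2.42], [-1.27, 4.41], [0.06, 2.06], [-2.6, 2.6]. Speed limits (rad/s): [2.22, 2.22, 2.79, 2.79, 3.14, 3.14, 3.14].

### API

Orientations are given as a unit quaternion [x, y, z, w].
In Python, from bench import r gives the robot as it stands.
- The arm moves only by the shell command python3 -m pendant 'ROWS' [OPENING] [FORCE]. ROWS is JSON, a list of rows, each a list of 4 numbers: the shift along the tool's x, y, z in m, then the turn about the tool's z in rad. A call has 1 to 8 rows; each row shifts and turns the commanded pose from where the row before left it, along the tool's axes as they then stand; what a row does not reach is not made up. A row lasts 1/12 s, in which the tool goes at most 41.7 mm and 7.16 degrees, less where a joint would pass 70% of its speed; a pose out of reach is approached as far as the arm can. A call with a gripper value outside its range is refused whole. OPENING is the opening, from 0 (shut) to 1 (fully open), set as the call begins (- or left out, the last holds). The fingers move at their own pace and stop on an object; FORCE is the grip in N (left out, the last holds). Time passes only in rows, so rows that do not move let the fingers close. It gives the time, the measured TCP pose, the force, the opening and the grip force at its end, in the units of the state.
- r.read_state(): the state, without advancing time (a new reading comes with each control period).
- r.camera(name): name is "side" or "top"; returns a dict with "img" (400x640x3 uint8, red, green, blue), "camera_matrix" (3x3 intrinsics, pixels), "dist_coeffs" ([k1, k2, p1, p2, k3] as OpenCV has them; the pictures are not rectified), "xyz" and "attitude" of the camera in the world. Camera axes: x right, y down, z forward; pixel columns grow to the right and rows downward; lengths in m; the calibration is good to about 2 mm. A picture is of the moment at which its call begins. There is no depth.
- r.close_job(): hands the job in; it is judged then, once.
Trained networks look in the newest picture that a camera, given by its name, has taken for a name from the list of things; names that differ only in an ending like _2 or _b are one class to them, and where a whole thing is asked for, a point or a joint stands for the part that bears it (a point fixed in the world has none). Each returns a list of dicts, best first, with "score" (0 to 1); they miss things now and then, are a little off and sometimes report something else, mostly with a low value. They report only what shows in the picture. A call takes as long as a camera call. They do not tell look-alikes from the thing itself.
- r.outline_of(thing, camera): "mask" (400x640 bool, what is visible of it) and "bbox" ([centre column, centre row, width, height] in pixels, round what is visible of it).
The state is a dict: "time": time; "joint_positions": joint angles; "joint_vel": joint speeds; "joint_torque": joint torques, N m; "ee_pos": TCP position; "eef_rot": TCP orientation; "ft_force": force on the tool from outside, world axes, zero at the start; "torque": the same for the moment, N m; "width": finger opening in m; "grip_force": force on a finger pad.
Only numpy, scipy, OpenCV 4.12 (cv2) and the standard library are available. Lean on these libraries where they do the work, as an engineer would, in place of code of your own. Each camera call takes 0.05 s, during which the arm holds its last target. There are 200 camera calls.

## Working session

There is one attempt and no reset: what is moved stays moved. The work goes in short steps, Python scripts to look and compute and a shell command to move; the robot and the scene stay as the last step left them, time stands still between calls to the robot, and variables do not carry over. Pictures are saved under pics/ and viewed, at most 13 in all, crops included, and the job is handed in when it is done.

```bash
mkdir -p pics; ls
python3 - <<'E'
from bench import r
import cv2,numpy as np
s=r.read_state(); print(s['time'],s['ee_pos'],s['eef_rot'],s['width'])
for c in ("side","top"):
    d=r.camera(c); cv2.imwrite(f'pics/{c}0.png',d['img'][:,:,::-1])
    print(c,d['camera_matrix'],d['dist_coeffs'],d['xyz'],d['attitude'])
    for t in ("clamp_unit","canister","dust_cap","valve_lever","slate_on_plate","spring_clamp","lever_grip","canister_grip"):
        for o in r.outline_of(t,c): print(c,t,round(o['score'],2),np.round(o['bbox']),o['mask'].sum())
print(r.read_state()['time'])
E
```

```text
pics
0.0 [ 0.25397785 -0.57065537  0.23274437] [ 9.78155611e-01  2.07872743e-01 -1.96717901e-04 -6.95841401e-04] 0.0867454330949398
side [[408.47429524   0.         325.5338023 ]
 [  0.         408.47429524 197.70985339]
 [  0.           0.           1.        ]] [-0.05219262  0.          0.          0.          0.        ] [ 0.42442342 -1.14038213  0.49653374] [ 0.82622776 -0.00649179  0.0182531  -0.56300299]
side clamp_unit 0.81 [332. 222.  56.  58.] 1282
side clamp_unit 0.55 [294. 246.  30.  42.] 981
side canister 0.74 [296. 245.  31.  46.] 995
side dust_cap 0.76 [348. 216.  29.  21.] 373
side dust_cap 0.6 [240. 274.  27.  16.] 394
side dust_cap 0.16 [330. 197.  31.  13.] 215
side valve_lever 0.63 [322. 200.  32.  11.] 185
side spring_clamp 0.91 [303. 181.  47.  15.] 439
side lever_grip 0.57 [324. 199.  34.   5.] 156
side canister_grip 0.59 [294. 246.  31.  42.] 976
top [[364.95642124   0.         323.92720736]
 [  0.         364.95642124 200.15158516]
 [  0.           0.           1.        ]] [-0.05539349  0.          0.          0.          0.        ] [ 0.32895985 -0.02646381  1.03599719] [ 0.70878648 -0.69941804  0.07629284 -0.05114222]
top clamp_unit 0.57 [327. 205. 117.  75.] 2090
top canister 0.56 [404. 247.  23.  28.] 471
top canister 0.48 [366. 195.  31.  31.] 743
top dust_cap 0.85 [360. 143.  23.  22.] 338
top dust_cap 0.6 [370. 196.  32.  31.] 750
top dust_cap 0.59 [432. 287.  22.  18.] 410
top valve_lever 0.74 [327. 219.  10.  32.] 178
top slate_on_plate 0.67 [287. 210.  43.  40.] 897
top spring_clamp 0.75 [212. 241.  36.  53.] 542
top lever_grip 0.45 [326. 220.  11.  35.] 180
top lever_grip 0.2 [368. 192.  26.  31.] 761
top canister_grip 0.92 [405. 247.  27.  24.] 459
top canister_grip 0.63 [325. 218.   8.  35.] 187
0.9
```

Run:
```python
import cv2
a=cv2.imread('pics/top0.png')[110:320,180:460]; cv2.imwrite('pics/t1.png',cv2.resize(a,(800,600),interpolation=cv2.INTER_CUBIC))
a=cv2.imread('pics/side0.png')[150:300,210:410]; cv2.imwrite('pics/s1.png',cv2.resize(a,(800,600),interpolation=cv2.INTER_CUBIC))
```

```text
(no output)
```

View pics/t1.png

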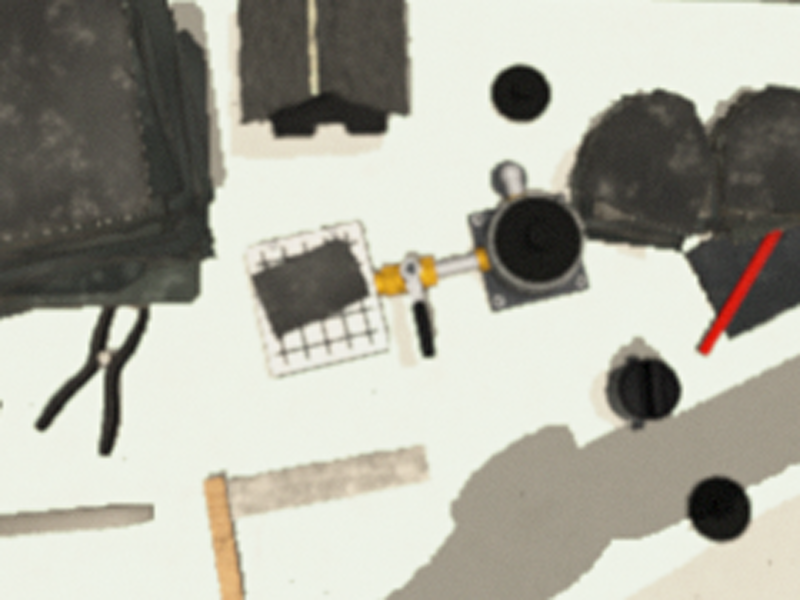

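View pics/s1.png

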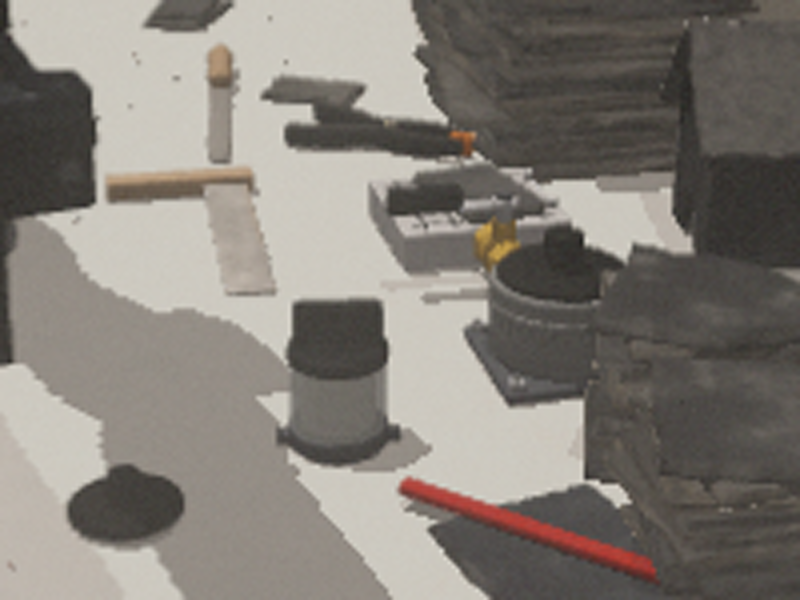

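```bash
cat > h.py <<'E'
from bench import r
import cv2,numpy as np
from scipy.spatial.transform import Rotation as R
class Cam:
    def __init__(s,n):
        d=r.camera(n); s.img=d['img']; s.K=np.array(d['camera_matrix']); s.D=np.array(d['dist_coeffs']); s.p=np.array(d['xyz']); s.R=R.from_quat(d['attitude']).as_matrix()
        cv2.imwrite(f'pics/last_{n}.png',s.img[:,:,::-1])
    def at(s,uv,z):
        q=cv2.undistortPoints(np.array(uv,float).reshape(-1,1,2),s.K,s.D)[:,0]
        d=np.c_[q,np.ones(len(q))]@s.R.T
        return s.p+d*((z-s.p[2])/d[:,2])[:,None]
    def px(s,P):
        rv=cv2.Rodrigues(s.R.T)[0]
        return cv2.projectPoints(np.array(P,float).reshape(-1,1,3),rv,-s.R.T@s.p,s.K,s.D)[0][:,0]
def circ(g,c,thr,dark=True,half=30):
    x0,y0=int(c[0])-half,int(c[1])-half
    a=cv2.resize(g[y0:y0+2*half,x0:x0+2*half],None,fx=8,fy=8,interpolation=cv2.INTER_CUBIC)
    m=((a<thr) if dark else (a>thr)).astype(np.uint8)
    m=cv2.morphologyEx(m,cv2.MORPH_OPEN,np.ones((25,25)))
    n,l,st,ce=cv2.connectedComponentsWithStats(m)
    i=l[int((c[1]-y0)*8),int((c[0]-x0)*8)]
    cs=max(cv2.findContours((l==i).astype(np.uint8),cv2.RETR_EXTERNAL,cv2.CHAIN_APPROX_NONE)[0],key=len)
    e=cv2.fitEllipse(cs)
    f=lambda p:((p+.5)/8-.5)+[x0,y0]
    return f(np.array(e[0])),np.array(e[1])/8,e[2],f(cs[:,0].astype(float))
E
python3 - <<'E'
from h import *
c=Cam('top'); s=Cam('side'); g=cv2.cvtColor(c.img,cv2.COLOR_RGB2GRAY)
print(c.at([[320,200]],0),s.at([[320,200]],0))
for n,p,z in (('head cap',(368,194),.067),('look1',(362,142),.01),('look2',(432,288),.01),('can',(406,247),.066)):
    for t in (40,55):
        e=circ(g,p,t); w=c.at(e[3],z); print(n,t,e[0].round(2),e[1].round(2),c.at([e[0]],z).round(4), 'r',np.linalg.norm(w[:,:2]-w[:,:2].mean(0),axis=1).mean().round(4))
z=lambda L:np.array(L)/2.857+[180-.3,110-.3]
pl=c.at(z([(243,245),(357,220),(388,350),(272,376)]),.03); print('plate',pl.round(4),pl.mean(0).round(4))
print('edges',[np.linalg.norm(pl[i]-pl[i-1]).round(3) for i in range(4)],[np.degrees(np.arctan2(*(pl[i]-pl[i-1])[1::-1])).round(1) for i in range(4)])
ft=c.at(z([(468,215),(488,310),(588,287)]),.008); print('foot',ft.round(4),((ft[0]+ft[2])/2).round(4))
print('stem',c.at(z([(411,268)]),.07).round(4),'sleeve',c.at(z([(419,302),(430,356)]),.08).round(4))
print('bar',c.at(z([(640,362),(655,417)]),.092).round(4))
sz=lambda L:np.array(L)/4+[210-.4,150-.4]
print('side canister base-lugs mid',s.at(sz([(339,432)]),.005).round(4),'bar top',s.at(sz([(338,300)]),.092).round(4),'capcentre',s.at(sz([(563,232)]),.093).round(4))
E
```

```text
[[ 0.51856893 -0.05118103  0.        ]] [[4.56537893e-01 1.02535263e-01 5.55111512e-17]]
head cap 40 [367.63 193.45] [28.16 28.91] [[ 0.5266 -0.1791  0.067 ]] r 0.0394
head cap 55 [367.6  193.45] [28.93 29.64] [[ 0.5266 -0.179   0.067 ]] r 0.0404
look1 40 [361.85 142.23] [17.52 18.52] [[ 0.6928 -0.1729  0.01  ]] r 0.0274
look1 55 [361.81 142.24] [18.03 19.03] [[ 0.6927 -0.1727  0.01  ]] r 0.0282
look2 40 [431.23 287.54] [19.78 21.24] [[ 0.2736 -0.3643  0.01  ]] r 0.0286
look2 55 [431.22 287.55] [20.27 21.81] [[ 0.2736 -0.3643  0.01  ]] r 0.0293
can 40 [406.9  245.29] [18.15 21.96] [[ 0.3872 -0.2836  0.066 ]] r 0.0257
can 55 [406.08 245.67] [20.44 22.3 ] [[ 0.3861 -0.2814  0.066 ]] r 0.0287
plate [[ 0.5234  0.1043  0.03  ]
 [ 0.5504 -0.0068  0.03  ]
 [ 0.4226 -0.0391  0.03  ]
 [ 0.396   0.0717  0.03  ]] [0.4731 0.0325 0.03  ]
edges [np.float64(0.131), np.float64(0.114), np.float64(0.132), np.float64(0.114)] [np.float64(14.4), np.float64(-76.3), np.float64(-165.8), np.float64(103.5)]
foot [[ 0.5625 -0.1185  0.008 ]
 [ 0.4658 -0.1385  0.008 ]
 [ 0.4906 -0.2396  0.008 ]] [ 0.5265 -0.179   0.008 ]
stem [[ 0.4963 -0.0592  0.07  ]] sleeve [[ 0.4628 -0.0666  0.08  ]
 [ 0.4129 -0.0771  0.08  ]]
bar [[ 0.4087 -0.2689  0.092 ]
 [ 0.3589 -0.2814  0.092 ]]
side canister base-lugs mid [[ 0.3879 -0.283   0.005 ]] bar top [[ 0.3878 -0.2827  0.092 ]] capcentre [[ 0.5272 -0.1806  0.093 ]]
```

```bash
python3 -m pendant '[[0,0,0,-0.123],[0,0,0,-0.123],[0,0,0,-0.123],[0,0,0,-0.123],[0,0,0,-0.123],[0,0,0,-0.123],[0,0,0,-0.123],[0,0,0,-0.123]]' 0.6 20
python3 -m pendant '[[0,0,0,-0.123],[0,0,0,-0.123],[0,0,0,-0.123],[0,0,0,-0.123],[0,0,0,-0.123],[0,0,0,-0.123],[0,0,0,-0.123],[0,0,0,0]]'
cat >> h.py <<'E'
def go(P,head=None,n=None):
    "rows (tool axes) to bring TCP to P, tool y to heading (deg)"
    s=r.read_state(); M=R.from_quat(s['eef_rot']).as_matrix(); h=np.degrees(np.arctan2(M[1,1],M[0,1]))
    d=M.T@(np.array(P)-s['ee_pos'])
    print('t',round(s['time'],2),'tcp',np.round(s['ee_pos'],4),'head',round(h,2),'w',round(s['width'],4),'F',np.round(s['ft_force'],1),'tilt',np.degrees(np.arccos(-M[2,2])).round(2))
    print('shift tool',d.round(4),'dist',np.linalg.norm(d).round(4), '' if head is None else ('turn',np.radians(-((head-h+180)%360-180)).round(4)), 'q',np.round(s['joint_positions'],2))
E
python3 - <<'E'
from h import *
go([.5268,-.1797,.234],40)
s=Cam('side')
sz=lambda L:np.array(L)/4+[210-.4,150-.4]
L=s.at(sz([(279,436),(400,433)]),.005);print(L, np.degrees(np.arctan2(*(L[1]-L[0])[1::-1])))
E
```

```text
time: 1.67
ee_pos: [0.2542, -0.571, 0.2336]
eef_rot: [0.762, 0.648, -0.0, 0.0]
ft_force: [0.1, 0.8, -0.4]
width: 0.0535
grip_force: 0.0
time: 2.33
ee_pos: [0.2541, -0.5711, 0.2336]
eef_rot: [0.422, 0.906, 0.0, 0.0]
ft_force: [-0.6, 0.0, -0.2]
width: 0.0521
grip_force: 0.0
t 2.33 tcp [ 0.2541 -0.5711  0.2336] head 40.04 w 0.0521 F [-0.6  0.  -0.2] tilt 0.01
shift tool [ 1.242e-01  4.606e-01 -4.000e-04] dist 0.477 ('turn', np.float64(0.0007)) q [ 1.32  0.35 -0.32  1.45  0.11  1.36  1.7 ]
[[ 0.35243411 -0.28812374  0.005     ]
 [ 0.42432038 -0.28378732  0.005     ]] 3.452089917649247
```

```bash
python3 -m pendant '[[0.0089,0.0329,0,0],[0.0089,0.0329,0,0],[0.0089,0.0329,0,0],[0.0089,0.0329,0,0],[0.0089,0.0329,0,0],[0.0089,0.0329,0,0],[0.0089,0.0329,0,0]]'
python3 -m pendant '[[0.0089,0.0329,0,0],[0.0089,0.0329,0,0],[0.0089,0.0329,0,0],[0.0089,0.0329,0,0],[0.0089,0.0329,0,0],[0.0089,0.0329,0,0],[0.0089,0.0329,0,0],[0,0,0,0]]' >/dev/null
python3 - <<'E'
from h import *
go([.5268,-.1797,.081],40)
s=Cam('side'); cv2.imwrite('pics/s2.png',cv2.resize(s.img[90:290,200:440,::-1],(720,600),interpolation=cv2.INTER_CUBIC))
E
```

```text
time: 2.97
ee_pos: [0.3923, -0.3745, 0.2338]
eef_rot: [0.427, 0.904, -0.0, 0.0]
ft_force: [1.5, 0.5, -0.3]
width: 0.0525
grip_force: 0.0
t 3.63 tcp [ 0.5322 -0.1734  0.2339] head 39.93 w 0.0522 F [0.1 0.8 0.2] tilt 0.21
shift tool [-0.0015 -0.0087  0.1529] dist 0.1532 ('turn', np.float64(-0.0012)) q [ 0.77  0.25 -0.63  1.61  0.14  1.33  0.82]
```

View pics/s2.png

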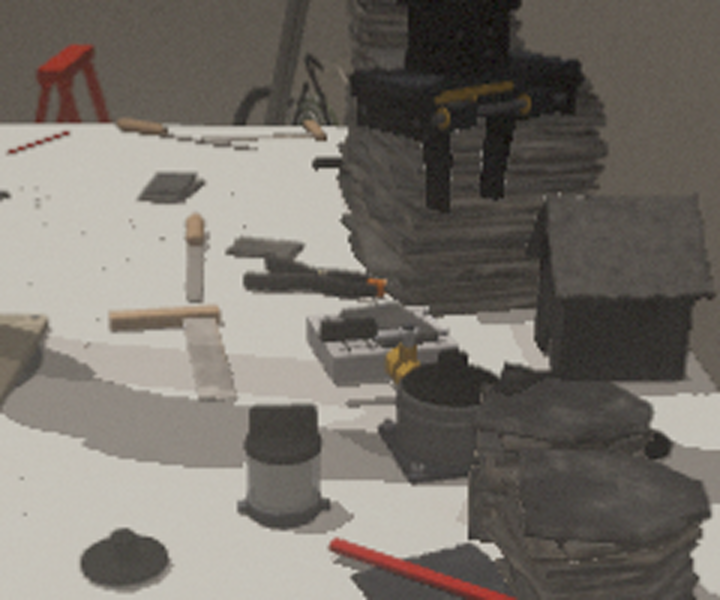

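The gripper stands open above the head (fingers at about 437,205 and 492,195; cap knob at 452,362); nothing is in the way below it.

```bash
python3 -m pendant '[[0,0,0.03,0],[0,0,0.03,0],[0,0,0.02,0],[0,0,0,0],[0,0,0,0]]'
python3 - <<'E'
from h import *
go([.5268,-.1797,.081],40)
E
```

```text
time: 4.1
ee_pos: [0.5282, -0.1815, 0.1534]
eef_rot: [0.426, 0.905, -0.0, -0.001]
ft_force: [0.1, 0.8, 1.2]
width: 0.0522
grip_force: 0.0
t 4.1 tcp [ 0.5282 -0.1815  0.1534] head 39.52 w 0.0522 F [0.1 0.8 1.2] tilt 0.09
shift tool [0.0022 0.0002 0.0724] dist 0.0724 ('turn', np.float64(-0.0085)) q [ 0.77  0.31 -0.61  1.71  0.19  1.18  0.8 ]
```

```bash
python3 -m pendant '[[0.002,0,0.02,0],[0,0,0.02,0],[0,0,0.02,0],[0,0,0.011,0],[0,0,0,0],[0,0,0,0]]'
python3 -m pendant '[[0,0,0,0],[0,0,0,0],[0,0,0,0],[0,0,0,0],[0,0,0,0],[0,0,0,0]]' 0.1 25
python3 -m pendant '[[0,0,-0.005,0],[0,0,-0.01,0],[0,0,-0.015,0],[0,0,-0.03,0],[0,0,-0.02,0],[0,0,0,0],[0,0,0,0]]'
python3 - <<'E'
from h import *
go([.5268,-.1797,.081],40)
c=Cam('top'); s=Cam('side')
a=cv2.resize(c.img[150:290,320:460,::-1],(560,560),interpolation=cv2.INTER_CUBIC)
b=cv2.resize(s.img[180:280,250:400,::-1],(800,533),interpolation=cv2.INTER_CUBIC)
cv2.imwrite('pics/t3.png',a);cv2.imwrite('pics/s3.png',b)
E
```

```text
time: 4.6
ee_pos: [0.5282, -0.1797, 0.0838]
eef_rot: [0.425, 0.905, 0.0, 0.001]
ft_force: [-0.2, -1.0, 0.8]
width: 0.0522
grip_force: 0.0
time: 5.1
ee_pos: [0.5279, -0.1794, 0.0829]
eef_rot: [0.425, 0.905, -0.0, 0.0]
ft_force: [-0.6, -0.5, 3.0]
width: 0.0253
grip_force: 25.0
time: 5.68
ee_pos: [0.5284, -0.1795, 0.1643]
eef_rot: [0.425, 0.905, -0.0, 0.001]
ft_force: [-0.9, -0.6, -1.4]
width: 0.0257
grip_force: 25.0
t 5.68 tcp [ 0.5284 -0.1795  0.1643] head 39.7 w 0.0257 F [-0.9 -0.6 -1.4] tilt 0.16
shift tool [ 0.0011 -0.0015  0.0833] dist 0.0833 ('turn', np.float64(-0.0052)) q [ 0.77  0.29 -0.62  1.71  0.18  1.2   0.8 ]
```

View pics/s3.png

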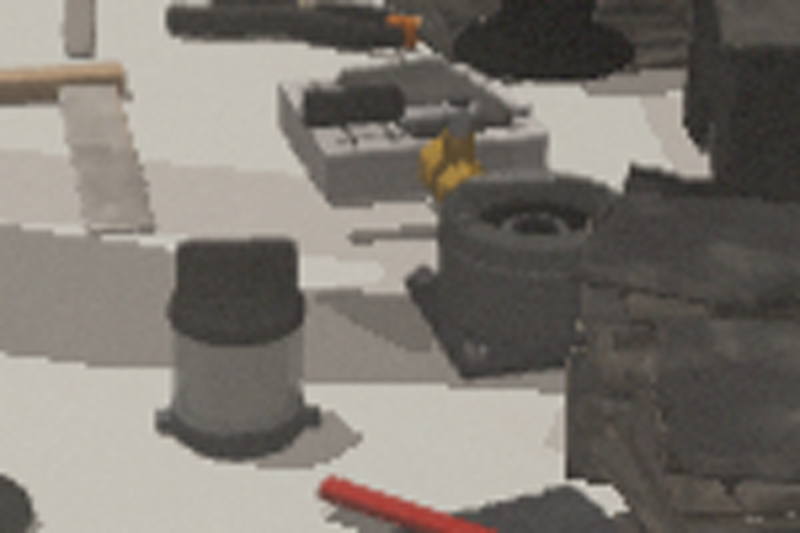

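Run:
```python
from h import *
go([.36,-.43,.164])
```

```text
t 5.78 tcp [ 0.5272 -0.1793  0.1622] head 39.7 w 0.0253 F [ 0.5 -0.7 -0.9] tilt 0.04
shift tool [-0.086  -0.2888 -0.0017] dist 0.3014  q [ 0.77  0.3  -0.62  1.71  0.18  1.19  0.8 ]
```

View pics/t3.png

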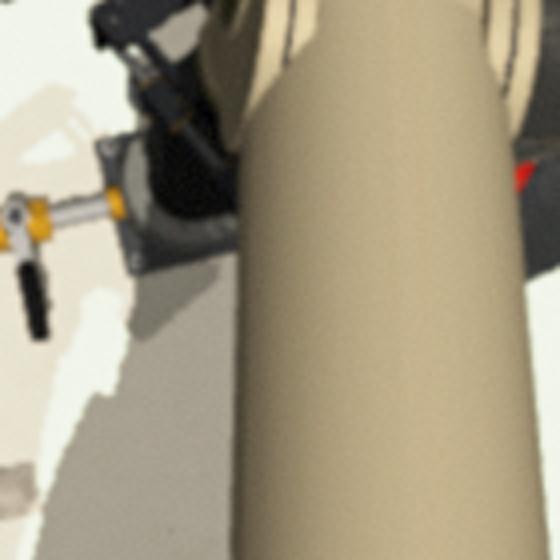

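The top view shows the arm covering the canister; the held cap is above the head (about 190,190) and nothing collides.

```bash
python3 -m pendant '[[-0.0086,-0.0289,0,0],[-0.0086,-0.0289,0,0],[-0.0086,-0.0289,0,0],[-0.0086,-0.0289,0,0],[-0.0086,-0.0289,0,0],[-0.0086,-0.0289,0,0],[-0.0086,-0.0289,0,0],[-0.0086,-0.0289,0,0]]' >/dev/null
python3 -m pendant '[[-0.0086,-0.0289,0,0],[-0.0086,-0.0289,0,0],[0,0,0,0],[0,0,0.03,0],[0,0,0.03,0],[0,0,0.03,0],[0,0,0.02,0],[0,0,0,0]]'
python3 -m pendant '[[0,0,0.01,0],[0,0,0.005,0],[0,0,0.005,0],[0,0,0.003,0],[0,0,0,0],[0,0,0,0]]'
```

```text
time: 7.12
ee_pos: [0.3578, -0.4272, 0.0473]
eef_rot: [0.425, 0.905, 0.002, -0.004]
ft_force: [-0.8, 0.7, -1.4]
width: 0.0256
grip_force: 25.0
time: 7.62
ee_pos: [0.3604, -0.4304, 0.03]
eef_rot: [0.425, 0.905, -0.0, 0.0]
ft_force: [-0.2, 0.0, -0.1]
width: 0.0257
grip_force: 25.0
```

```bash
python3 -m pendant '[[0,0,0.002,0],[0,0,0.002,0],[0,0,0.001,0],[0,0,0,0],[0,0,0,0]]'
```

```text
time: 8.03
ee_pos: [0.3606, -0.4305, 0.0259]
eef_rot: [0.425, 0.905, -0.0, 0.0]
ft_force: [-3.7, 3.8, 13.7]
width: 0.0254
grip_force: 25.0
```

```bash
python3 -m pendant '[[0,0,-0.001,0],[0,0,0,0],[0,0,0,0],[0,0,0,0],[0,0,0,0]]' 0.65 25
python3 -m pendant '[[0,0,-0.01,0],[0,0,-0.03,0],[0,0,-0.04,0],[0,0,-0.04,0],[0,0,-0.04,0],[0,0,0,0],[0,0,0,0]]'
python3 - <<'E'
from h import *
go([.388,-.283,.19],94)
c=Cam('top'); s=Cam('side')
a=cv2.resize(c.img[170:330,340:500,::-1],(560,560),interpolation=cv2.INTER_CUBIC)
b=cv2.resize(s.img[200:320,220:380,::-1],(747,560),interpolation=cv2.INTER_CUBIC)
cv2.imwrite('pics/t4.png',a);cv2.imwrite('pics/s4.png',b)
for n in ('canister','dust_cap'):
  for o in r.outline_of(n,'side'): print(n,o['score'],np.round(o['bbox']))
E
```

```text
time: 8.45
ee_pos: [0.3602, -0.4301, 0.0254]
eef_rot: [0.425, 0.905, 0.0, -0.0]
ft_force: [-0.4, 0.0, 0.5]
width: 0.0507
grip_force: 0.0
time: 9.03
ee_pos: [0.3613, -0.4311, 0.1888]
eef_rot: [0.425, 0.905, -0.001, 0.002]
ft_force: [-1.0, 0.5, -0.3]
width: 0.0566
grip_force: 0.0
t 9.03 tcp [ 0.3613 -0.4311  0.1888] head 39.7 w 0.0566 F [-1.   0.5 -0.3] tilt 0.31
shift tool [ 0.0969  0.1152 -0.0018] dist 0.1505 ('turn', np.float64(-0.9476)) q [ 1.18  0.25 -0.45  1.68  0.12  1.23  1.4 ]
dust_cap 0.72 [241. 276.  26.  12.]
dust_cap 0.69 [279. 291.  39.  27.]
dust_cap 0.5 [419. 240.  10.  10.]
```

View pics/s4.png

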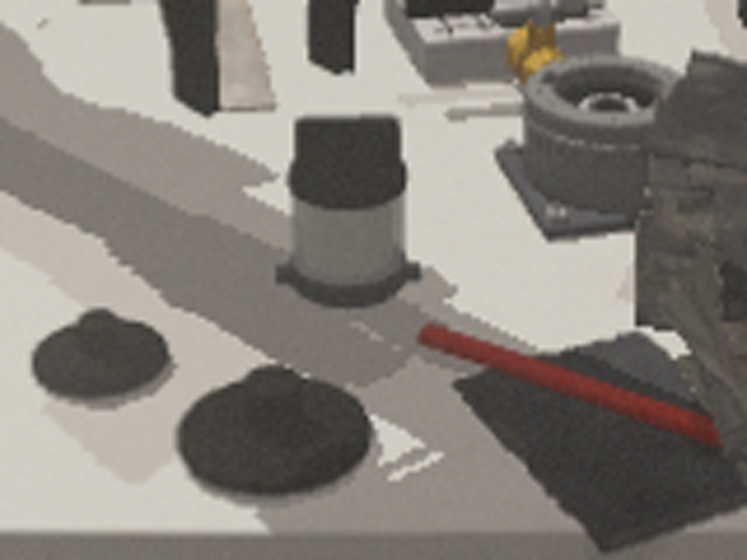

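Run:
```python
from h import *
s=Cam('side'); c=Cam('top')
f=lambda L:np.array(L)/4.668+[220-.4,200-.4]
L=s.at(f([(276,273),(420,271)]),.005);print('lugs',L.round(4),L.mean(0).round(4),np.degrees(np.arctan2(*(L[1]-L[0])[1::-1])))
print('bartop',s.at(f([(349,117)]),.092).round(4))
for hd in (0,4,8,14):
    a=np.radians(hd); P=[[.3875+k*.037*np.cos(a),-.283+k*.037*np.sin(a),.005] for k in (-1,1)]
    print(hd,((s.px(P)-[219.6,199.6])*4.668).round(1))
go([.3875,-.283,.19],94)
```

```text
lugs [[ 0.3508 -0.2857  0.005 ]
 [ 0.4243 -0.2829  0.005 ]] [ 0.3875 -0.2843  0.005 ] 2.2143037144958413
bartop [[ 0.3884 -0.283   0.092 ]]
0 [[275.9 270.3]
 [420.5 271.1]]
4 [[275.7 272.9]
 [420.3 268.6]]
8 [[275.8 275.4]
 [419.8 266.1]]
14 [[276.7 279.2]
 [418.4 262.5]]
t 9.33 tcp [ 0.3598 -0.4296  0.1843] head 39.71 w 0.0564 F [0.1 0.4 0.4] tilt 0.13
shift tool [ 0.0951  0.115  -0.0055] dist 0.1493 ('turn', np.float64(-0.9475)) q [ 1.18  0.26 -0.45  1.68  0.12  1.23  1.4 ]
```

View pics/t4.png

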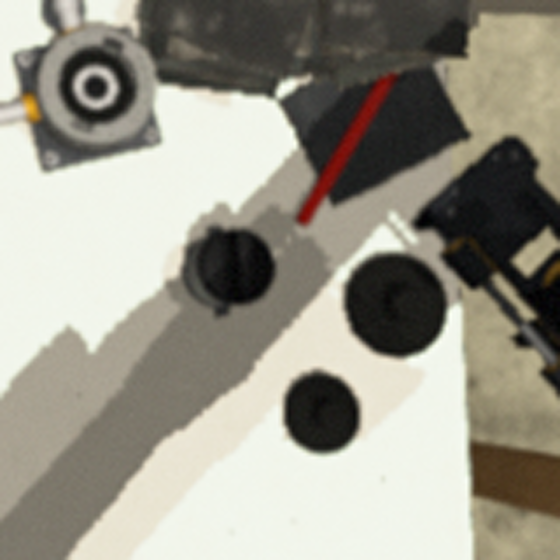

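Run:
```python
from h import *
c=Cam('top'); g=cv2.cvtColor(c.img,cv2.COLOR_RGB2GRAY)
f=lambda L:np.array(L)/3.5+[340-.4,170-.4]
B=c.at(f([(232,232),(238,300)]),.092); print('bar',B.round(4),np.degrees(np.arctan2(*(B[0]-B[1])[1::-1])))
print('canister px top predicted', c.px([[.3875,-.283,.092],[.3875-.037,-.2845,.005]]).round(1), 'lug seen',f([(221,310)]).round(1))
# bore: dark ring
p=c.px([[.527,-.1797,.062]])[0]; print(p)
x0,y0=int(p[0])-22,int(p[1])-22
a=cv2.resize(g[y0:y0+44,x0:x0+44],None,fx=8,fy=8,interpolation=cv2.INTER_CUBIC)
b=cv2.GaussianBlur(a,(0,0),4)
h=cv2.HoughCircles(b,cv2.HOUGH_GRADIENT_ALT,1.2,20,param1=100,param2=.6,minRadius=50,maxRadius=170)
if h is not None:
  for k in h[0]:
    u=(k[:2]+.5)/8-.5+[x0,y0]; print('circle px',u.round(2),'r',(k[2]/8).round(2),c.at([u],.062).round(4), c.at([u+[k[2]/8,0]],.062)[0,1].round(4))
cv2.imwrite('pics/head.png',cv2.resize(c.img[y0:y0+44,x0:x0+44,::-1],(528,528),interpolation=cv2.INTER_CUBIC))
```

```text
bar [[ 0.4101 -0.2747  0.092 ]
 [ 0.3598 -0.2778  0.092 ]] 3.5460648682460403
canister px top predicted [[409.3 244.6]
 [402.  259.6]] lug seen [[402.7 258.2]]
[367.55405358 193.67388143]
```

View pics/head.png

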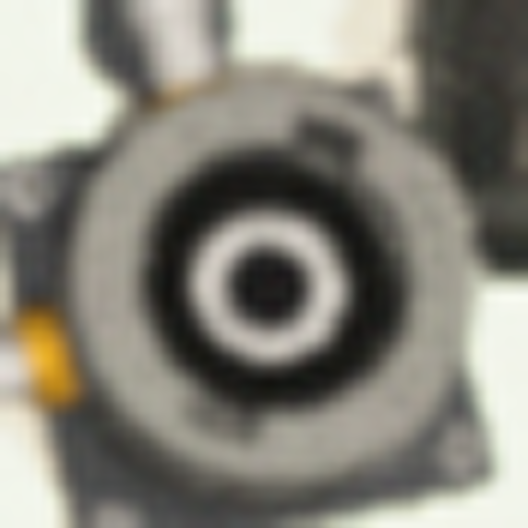

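```bash
python3 -m pendant '[[0,0,0,-0.1176],[0,0,0,-0.1176],[0,0,0,-0.1176],[0,0,0,-0.1176],[0,0,0,-0.1176],[0,0,0,-0.1176],[0,0,0,-0.1176],[0,0,0,-0.1176]]' 0.5
python3 - <<'E'
from h import *
go([.3878,-.2828,.19],93.5)
E
```

```text
time: 10.05
ee_pos: [0.3601, -0.4299, 0.1849]
eef_rot: [-0.034, 0.999, 0.0, -0.0]
ft_force: [0.2, 0.8, -0.5]
width: 0.0436
grip_force: 0.0
t 10.05 tcp [ 0.3601 -0.4299  0.1849] head 93.95 w 0.0436 F [ 0.2  0.8 -0.5] tilt 0.06
shift tool [-0.0378  0.1449 -0.005 ] dist 0.1498 ('turn', np.float64(0.0078)) q [ 1.27  0.27 -0.56  1.67  0.15  1.24  2.32]
```

```bash
python3 -m pendant '[[-0.0063,0.0241,0,0],[-0.0063,0.0241,0,0],[-0.0063,0.0241,0,0],[-0.0063,0.0241,0,0],[-0.0063,0.0242,0,0],[-0.0063,0.0242,0,0.006],[0,0,0,0],[0,0,0,0]]'
python3 -m pendant '[[0,0,0.03,0],[0,0,0.03,0],[0,0,0,0],[0,0,0,0]]'
python3 - <<'E'
from h import *
go([.3878,-.2828,.08],93.5)
E
```

```text
time: 10.72
ee_pos: [0.3892, -0.2822, 0.1854]
eef_rot: [-0.03, 1.0, -0.0, -0.0]
ft_force: [-0.6, -0.0, 1.1]
width: 0.0433
grip_force: 0.0
time: 11.05
ee_pos: [0.3879, -0.2833, 0.1248]
eef_rot: [-0.028, 1.0, 0.001, -0.001]
ft_force: [-0.9, -0.2, 0.3]
width: 0.0435
grip_force: 0.0
t 11.05 tcp [ 0.3879 -0.2833  0.1248] head 93.22 w 0.0435 F [-0.9 -0.2  0.3] tilt 0.19
shift tool [-0.      0.0004  0.0448] dist 0.0448 ('turn', np.float64(-0.0048)) q [ 1.16  0.17 -0.66  1.93  0.12  1.08  2.07]
```

```bash
python3 -m pendant '[[0,0,0.02,0],[0,0,0.015,0],[0,0,0.0095,0],[0,0,0,0],[0,0,0,0]]'
python3 -m pendant '[[0,0,0,0],[0,0,0,0],[0,0,0,0],[0,0,0,0],[0,0,0,0],[0,0,0,0]]' 0.05 50
python3 - <<'E'
from h import *
go([.3878,-.2828,.08],93.5)
E
python3 -m pendant '[[0,0,-0.01,0],[0,0,-0.02,0],[0,0,-0.03,0],[0,0,-0.03,0],[0,0,-0.01,0],[0,0,0,0],[0,0,0,0]]'
python3 - <<'E'
from h import *
go([.5268,-.1797,.18],69.2)
s=Cam('side')
cv2.imwrite('pics/s6.png',cv2.resize(s.img[130:270,220:400,::-1],(720,560),interpolation=cv2.INTER_CUBIC))
E
```

```text
time: 11.47
ee_pos: [0.3893, -0.2837, 0.082]
eef_rot: [-0.028, 1.0, -0.0, 0.0]
ft_force: [0.5, 0.1, 0.5]
width: 0.0436
grip_force: 0.0
time: 11.97
ee_pos: [0.3889, -0.2834, 0.0812]
eef_rot: [-0.028, 1.0, -0.0, 0.0]
ft_force: [-0.0, 0.2, -1.9]
width: 0.0135
grip_force: 49.8
t 11.97 tcp [ 0.3889 -0.2834  0.0812] head 93.27 w 0.0135 F [-0.   0.2 -1.9] tilt 0.02
shift tool [0.0011 0.0006 0.0012] dist 0.0017 ('turn', np.float64(-0.0041)) q [ 1.14  0.23 -0.66  1.98  0.17  0.99  2.03]
time: 12.55
ee_pos: [0.3887, -0.2833, 0.1809]
eef_rot: [-0.028, 1.0, -0.0, -0.0]
ft_force: [0.7, 0.8, -3.0]
width: 0.0138
grip_force: 49.8
t 12.55 tcp [ 0.3887 -0.2833  0.1809] head 93.25 w 0.0138 F [ 0.7  0.8 -3. ] tilt 0.03
shift tool [-0.1438  0.0956  0.0008] dist 0.1727 ('turn', np.float64(0.4198)) q [ 1.18  0.1  -0.67  1.87  0.07  1.19  2.11]
```

View pics/s6.png

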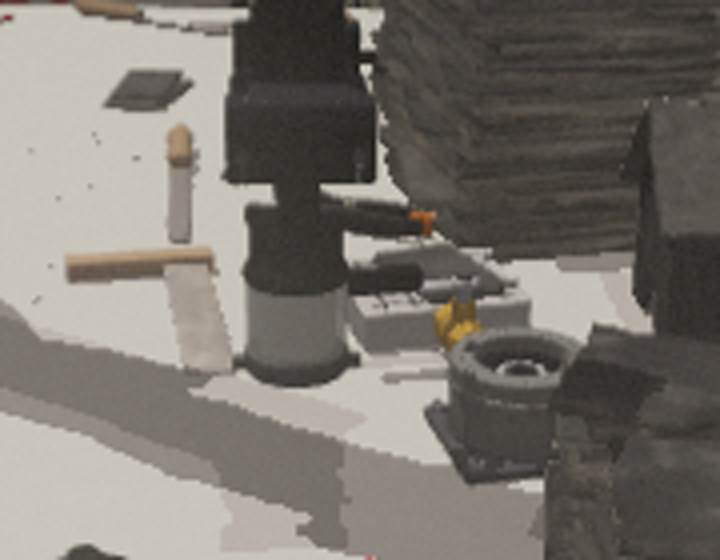

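```bash
python3 - <<'E'
from h import *
s=Cam('side'); t=r.read_state(); f=lambda L:np.array(L)/4+[219.6,129.6]
L=s.at(f([(232,361),(360,360)]),.105); print(L.round(4),L.mean(0).round(4)); print(s.at(f([(295.5,330)]),.13).round(4))
print(((s.px([list(t['ee_pos'][:2])+[z] for z in (.105,.13,.166,.18)])-[219.6,129.6])*4).round(1))
# silhouette of clear body at row ~ 320/4+130
for row in (203,206,209,212): print(row, s.img[row,275:312].mean(1).astype(int))
E
python3 -m pendant '[[0,0,0,0.105],[0,0,0,0.105],[0,0,0,0.105],[0,0,0,0.105],[0,0,0,0],[0,0,0,0]]'
python3 - <<'E'
from h import *
go([.5268,-.1797,.18],69.2)
E
```

```text
[[ 0.3502 -0.2855  0.105 ]
 [ 0.4235 -0.2826  0.105 ]] [ 0.3868 -0.284   0.105 ]
[[ 0.3872 -0.2976  0.13  ]]
[[298.3 359.6]
 [298.1 319.6]
 [297.7 260.6]
 [297.6 237.2]]
203 [195 193 194 194 194 193 142 107 101 100  89  63  63  61  57  55  52  51
  54  53  55  52  53  55  55  65  69  89  96 100 103  94  61  46  52  52
  53]
206 [194 196 195 194 195 195 144 108 110 107 107 106 106 103 104 103 105  99
 100  98 103 100 100  99  99  98  97  96  98 108 104  96 105 106 152 181
 180]
209 [145 192 195 195 193 193 157 114 112 107 105 107 105 102 100 100 101 100
  99  99 100 101 101 100 101  99  98  94 101 110 112  97 106 109 109 108
 121]
212 [153 168 193 194 194 195 157 114 110 108 105 104 104 102 100 100 103 105
 101 101 101  98 100 100 104  98  96  97 100 113 115 157 149 107 103 108
  98]
time: 13.15
ee_pos: [0.3884, -0.2828, 0.1799]
eef_rot: [0.179, 0.984, 0.001, -0.001]
ft_force: [0.1, -0.0, -2.3]
width: 0.0138
grip_force: 49.8
t 13.15 tcp [ 0.3884 -0.2828  0.1799] head 69.41 w 0.0138 F [ 0.1 -0.  -2.3] tilt 0.12
shift tool [-0.0933  0.1452 -0.0002] dist 0.1726 ('turn', np.float64(0.0036)) q [ 1.15  0.1  -0.65  1.87  0.06  1.19  1.7 ]
```

```bash
python3 -m pendant '[[-0.0157,0.0242,0,0],[-0.0157,0.0242,0,0],[-0.0157,0.0242,0,0],[-0.0157,0.0242,0,0],[-0.0157,0.0242,0,0],[-0.0157,0.0242,0,0.0036],[0,0,0,0],[0,0,0,0]]'
python3 -m pendant '[[0,0,0.015,0],[0,0,0.01,0],[0,0,0.003,0],[0,0,0,0],[0,0,0,0]]'
python3 - <<'E'
from h import *
go([.5279,-.1801,.15],69.2)
s=Cam('side'); 
a=cv2.resize(s.img[150:240,290:410,::-1],(800,600),interpolation=cv2.INTER_CUBIC)
cv2.imwrite('pics/s7.png',a)
print('head px',((s.px([[.5268,-.1797,z] for z in (.062,.075,.1)])-[289.6,149.6])*6.667).round(1))
E
```

```text
time: 13.82
ee_pos: [0.5292, -0.1791, 0.1802]
eef_rot: [0.179, 0.984, 0.001, -0.001]
ft_force: [0.2, -0.8, -2.2]
width: 0.0136
grip_force: 49.8
time: 14.23
ee_pos: [0.5282, -0.1814, 0.1531]
eef_rot: [0.182, 0.983, -0.0, -0.0]
ft_force: [-0.1, 0.0, -1.6]
width: 0.0141
grip_force: 49.8
t 14.23 tcp [ 0.5282 -0.1814  0.1531] head 68.99 w 0.0141 F [-0.1  0.  -1.6] tilt 0.02
shift tool [0.0007 0.0011 0.0031] dist 0.0034 ('turn', np.float64(-0.0037)) q [ 0.87  0.33 -0.73  1.71  0.24  1.19  1.28]
head px [[400.2 459.4]
 [401.7 428.7]
 [404.6 368.9]]
```

View pics/s7.png

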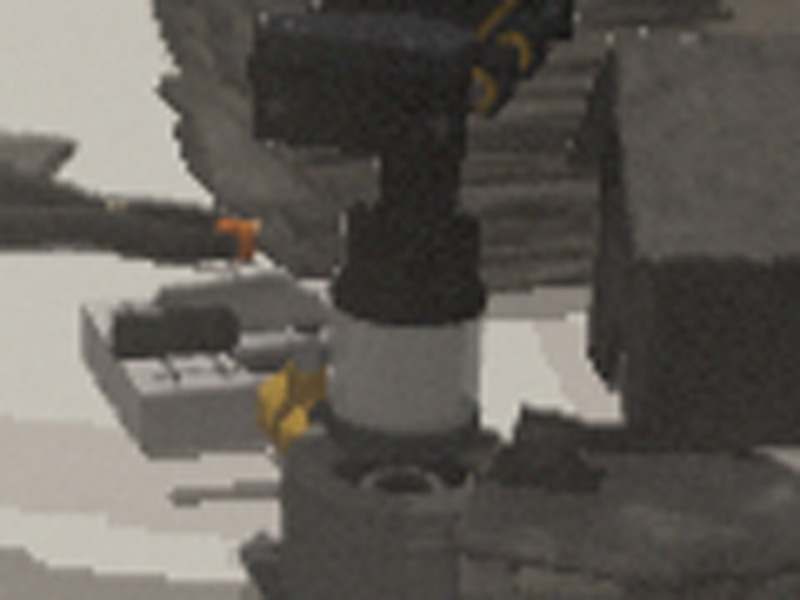

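```bash
python3 -m pendant '[[0.0003,0.0011,0.003,-0.0037],[0,0,0.004,0],[0,0,0.003,0],[0,0,0.002,0],[0,0,0,0],[0,0,0,0]]'
python3 -m pendant '[[0,0,0.002,0],[0,0,0.002,0],[0,0,0.002,0],[0,0,0,0],[0,0,0,0]]'
python3 - <<'E'
from h import *
go([.5282,-.1803,.133],69.2)
E
```

```text
time: 14.78
ee_pos: [0.5285, -0.1798, 0.1409]
eef_rot: [0.18, 0.984, 0.0, -0.0]
ft_force: [0.7, -0.5, -1.4]
width: 0.0139
grip_force: 49.8
time: 15.2
ee_pos: [0.5285, -0.1798, 0.1349]
eef_rot: [0.18, 0.984, -0.0, -0.0]
ft_force: [-0.6, 0.3, -2.5]
width: 0.0137
grip_force: 49.8
t 15.2 tcp [ 0.5285 -0.1798  0.1349] head 69.21 w 0.0137 F [-0.6  0.3 -2.5] tilt 0.01
shift tool [ 0.0001 -0.0006  0.0019] dist 0.002 ('turn', np.float64(0.0002)) q [ 0.86  0.35 -0.73  1.73  0.25  1.15  1.27]
```

```bash
python3 -m pendant '[[0,0,0.002,0],[0,0,0.002,0],[0,0,0.002,0],[0,0,0.002,0],[0,0,0.001,0],[0,0,0,0],[0,0,0,0]]'
```

```text
time: 15.78
ee_pos: [0.5291, -0.18, 0.1271]
eef_rot: [0.181, 0.984, -0.0, 0.001]
ft_force: [-3.5, -0.6, 10.7]
width: 0.0137
grip_force: 49.9
```

```bash
python3 -m pendant '[[0,0,0.001,0],[0,0,0,0],[0,-0.0001,0,0.08],[0,-0.0001,0,0.08],[0,-0.0001,0,0.08],[0,0,0,0]]'
```

```text
time: 16.28
ee_pos: [0.5296, -0.1801, 0.1266]
eef_rot: [0.299, 0.954, -0.0, 0.001]
ft_force: [-1.6, 0.4, 10.8]
width: 0.0138
grip_force: 49.9
```

```bash
python3 -m pendant '[[0,-0.0001,0,0.08],[0,-0.0001,0,0.08],[0,-0.0001,0,0.08],[0,-0.0001,0,0.08],[0,-0.0001,0,0.08],[0,0,0,0]]'
python3 -m pendant '[[0,-0.0001,0,0.08],[0,-0.0001,0,0.08],[0,0,0,0.08],[0,0,0,0.08],[0,0,0,0.04],[0,0,0,0],[0,0,0,0]]'
python3 - <<'E'
from h import *
go([.5268,-.1797,.1262],12)
print(r.read_state()['torque'])
E
```

```text
time: 16.78
ee_pos: [0.5295, -0.1804, 0.1267]
eef_rot: [0.483, 0.876, 0.0, 0.002]
ft_force: [-0.5, 1.3, 10.4]
width: 0.0135
grip_force: 49.9
time: 17.37
ee_pos: [0.5293, -0.1806, 0.1267]
eef_rot: [0.63, 0.777, 0.001, 0.002]
ft_force: [-1.9, 0.3, 10.4]
width: 0.0135
grip_force: 49.9
t 17.37 tcp [ 0.5293 -0.1806  0.1267] head 11.91 w 0.0135 F [-1.9  0.3 10.4] tilt 0.19
shift tool [ 0.0014 -0.0023  0.0005] dist 0.0027 ('turn', np.float64(-0.0015)) q [ 0.73  0.33 -0.57  1.75  0.19  1.12  0.31]
[0.25314553 0.10555166 0.02821891]
```

```bash
python3 -m pendant '[[0,0,0,0.03],[0,0,0,0.03],[0,0,0,0.02],[0,0,0,0],[0,0,0,0]]'
python3 - <<'E'
from h import *
go([.5268,-.1797,.1262],14.2)
print(r.read_state()['torque'])
E
```

```text
time: 17.78
ee_pos: [0.5288, -0.1808, 0.1266]
eef_rot: [0.66, 0.751, -0.0, 0.001]
ft_force: [-3.7, -0.1, 13.0]
width: 0.014
grip_force: 51.2
t 17.78 tcp [ 0.5288 -0.1808  0.1266] head 7.43 w 0.014 F [-3.7 -0.1 13. ] tilt 0.15
shift tool [ 0.0013 -0.0019  0.0004] dist 0.0023 ('turn', np.float64(-0.1182)) q [ 0.72  0.32 -0.55  1.75  0.19  1.12  0.23]
[-0.10763434  0.77832895  1.02310556]
```

```bash
python3 -m pendant '[[0,0,0,-0.04],[0,0,-0.001,-0.01],[0,0,-0.001,0],[0,0,-0.001,0],[0,0,-0.001,0],[0,0,0,0],[0,0,0,0]]'
python3 - <<'E'
from h import *
go([.5268,-.1797,.1312],14.2)
print(r.read_state()['torque'])
E
```

```text
time: 18.37
ee_pos: [0.5286, -0.1806, 0.1298]
eef_rot: [0.641, 0.767, 0.0, 0.001]
ft_force: [-0.1, -0.4, 7.0]
width: 0.0137
grip_force: 49.9
t 18.37 tcp [ 0.5286 -0.1806  0.1298] head 10.2 w 0.0137 F [-0.1 -0.4  7. ] tilt 0.09
shift tool [ 0.0012 -0.0016 -0.0014] dist 0.0025 ('turn', np.float64(-0.0698)) q [ 0.72  0.32 -0.56  1.74  0.19  1.13  0.28]
[0.15422238 0.0020101  0.18818529]
```

```bash
python3 -m pendant '[[0,0,-0.001,0],[0,0,-0.001,0],[0,0,0,0],[0,0,0,0]]'
python3 -m pendant '[[0,0,0,-0.06],[0,0,0,0],[0,0,0,0]]'
python3 - <<'E'
from h import *
go([.5268,-.1797,.1312],14.2)
print(r.read_state()['torque'])
E
```

```text
time: 18.7
ee_pos: [0.5283, -0.1806, 0.1311]
eef_rot: [0.641, 0.767, 0.0, 0.0]
ft_force: [2.7, -0.1, -0.2]
width: 0.0136
grip_force: 49.9
time: 18.95
ee_pos: [0.5281, -0.1807, 0.1311]
eef_rot: [0.619, 0.786, 0.0, 0.0]
ft_force: [2.2, -0.8, 0.9]
width: 0.0137
grip_force: 49.9
t 18.95 tcp [ 0.5281 -0.1807  0.1311] head 13.54 w 0.0137 F [ 2.2 -0.8  0.9] tilt 0.02
shift tool [ 0.0013 -0.001  -0.0001] dist 0.0016 ('turn', np.float64(-0.0115)) q [ 0.73  0.32 -0.57  1.74  0.19  1.13  0.34]
[-0.09917838 -0.97803762  0.07452468]
```

```bash
python3 -m pendant '[[0,0,0,0],[0,0,0,0],[0,0,0,0],[0,0,0,0],[0,0,0,0]]' 0.5 30
python3 -m pendant '[[0,0,-0.01,0],[0,0,-0.02,0],[0,0,-0.03,0],[0,0,-0.03,0],[-0.03,0,0,0],[-0.03,0,0,0],[0,0,0,0],[0,0,0,0]]'
python3 - <<'E'
from h import *
go([.5268,-.1797,.1312],14.2)
s=Cam('side'); c=Cam('top')
a=cv2.resize(s.img[160:240,280:400,::-1],(600,400),interpolation=cv2.INTER_CUBIC)
b=cv2.resize(c.img[170:230,330:390,::-1],(400,400),interpolation=cv2.INTER_CUBIC)
cv2.imwrite('pics/s8.png',a[:, :400].copy() if 0 else np.hstack([cv2.resize(a,(450,300)),cv2.resize(b,(300,300))]))
for z in (.05,.116,.142): print(z,'top',((c.px([[.5268,-.1797,z]])-[329.5,169.5])*5+[450,0]).round(1),'side',((s.px([[.5268,-.1797,z]])-[279.5,159.5])*3.75).round(1))
E
```

```text
time: 19.37
ee_pos: [0.5278, -0.1805, 0.1309]
eef_rot: [0.618, 0.786, -0.0, -0.0]
ft_force: [-0.4, 0.5, -0.4]
width: 0.0384
grip_force: 0.0
time: 20.03
ee_pos: [0.5419, -0.2407, 0.2214]
eef_rot: [0.619, 0.785, -0.0, 0.0]
ft_force: [0.6, 0.6, 0.3]
width: 0.0435
grip_force: 0.0
t 20.03 tcp [ 0.5419 -0.2407  0.2214] head 13.46 w 0.0435 F [0.6 0.6 0.3] tilt 0.0
shift tool [ 0.0628 -0.0005  0.0902] dist 0.1099 ('turn', np.float64(-0.013)) q [ 0.78  0.32 -0.55  1.54  0.17  1.33  0.45]
0.05 top [[636.9 125.5]] side [[262.2 237.1]]
0.116 top [[656.3 100.8]] side [[266.5 148.5]]
0.142 top [[664.7  90.1]] side [[268.3 112.5]]
```

View pics/s8.png

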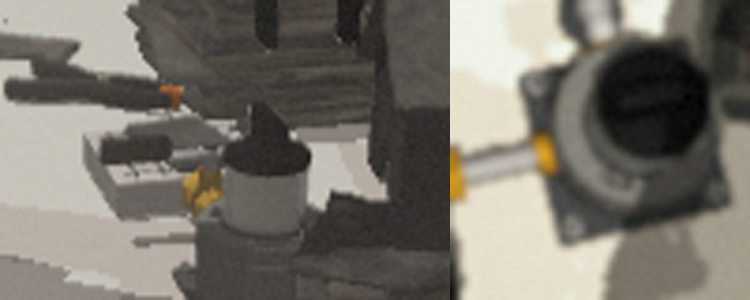

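Run:
```python
from h import *
c=Cam('top'); z=lambda L:np.array(L)/2.857+[179.7,109.7]
u=np.radians(14.2); X=np.array([np.cos(u),np.sin(u)]); Y=np.array([-X[1],X[0]]); H=np.array([.5268,-.1797])
W=lambda a,b:H+a*X+b*Y
rel=lambda p:[round(float((p[:2]-H)@X),3),round(float((p[:2]-H)@Y),3)]
for n,p,h in (('house corner',(385,133),.1),('house',(325,95),.12),('sleeve in',(419,302),.08),('sleeve out',(430,356),.08),('stem',(411,268),.08)): print(n,rel(c.at(z([p]),h)[0]))
print(W(-.06,.093)); go([*W(-.06,.093),.2214],14.2)
```

```text
house corner [0.125, 0.12]
house [0.167, 0.167]
sleeve in [-0.034, 0.125]
sleeve out [-0.085, 0.127]
stem [-0.002, 0.125]
[ 0.44581969 -0.10426003]
t 20.18 tcp [ 0.5422 -0.2378  0.2214] head 13.7 w 0.0434 F [-0.2  0.3  0.7] tilt 0.02
shift tool [ 1.525e-01 -6.200e-02  1.000e-04] dist 0.1647 ('turn', np.float64(-0.0087)) q [ 0.78  0.32 -0.55  1.55  0.17  1.33  0.45]
```

```bash
python3 -m pendant '[[0,-0.031,0,-0.008],[0,-0.031,0,0],[0.0305,0,0,0],[0.0305,0,0,0],[0.0305,0,0,0],[0.0305,0,0,0],[0.0305,0,0,0],[0,0,0,0]]' 0 20
python3 -m pendant '[[0,0,0.03,0],[0,0,0.03,0],[0,0,0.03,0],[0,0,0.03,0],[0,0,0.022,0],[0,0,0,0],[0,0,0,0]]'
python3 - <<'E'
from h import *
go([.4458,-.1043,.079],14.2)
c=Cam('top'); b=cv2.resize(c.img[160:260,290:390,::-1],(500,500),interpolation=cv2.INTER_CUBIC); cv2.imwrite('pics/t9.png',b)
E
```

```text
time: 20.85
ee_pos: [0.444, -0.0993, 0.2216]
eef_rot: [0.612, 0.791, -0.0, 0.0]
ft_force: [1.3, 0.1, 0.9]
width: 0.0023
grip_force: 0.0
time: 21.43
ee_pos: [0.4443, -0.105, 0.079]
eef_rot: [0.614, 0.789, -0.0, -0.001]
ft_force: [0.7, 0.3, 1.0]
width: 0.0004
grip_force: 0.0
t 21.43 tcp [ 0.4443 -0.105   0.079 ] head 14.17 w 0.0004 F [0.7 0.3 1. ] tilt 0.1
shift tool [0.0003 0.0016 0.    ] dist 0.0016 ('turn', np.float64(-0.0005)) q [ 0.75  0.18 -0.66  2.03  0.13  0.97  0.28]
```

```bash
python3 -m pendant '[[0.008,0,0,0],[0.008,0,0,0],[0.01,-0.001,0,0],[0.01,-0.001,0,0],[0.01,0,0,0],[0,0,0,0]]'
python3 -m pendant '[[0.01,0.004,0,0],[0.01,0.005,0,0],[0.0085,0.005,0,0],[0.007,0.008,0,0],[0.006,0.009,0,0],[0.0055,0.009,0,0],[0,0,0,0]]'
python3 -m pendant '[[0,0.002,0,0],[0,0.002,0,0],[0,0,0,0],[0,0,0,0]]'
python3 - <<'E'
from h import *
u=np.radians(14.2); X=np.array([np.cos(u),np.sin(u)]); Y=np.array([-X[1],X[0]]); S=np.array([.5268,-.1797])+.125*Y
go([*(S-.022*X+.06*Y),.079],14.2)
E
```

```text
time: 21.98
ee_pos: [0.4311, -0.0595, 0.0793]
eef_rot: [0.614, 0.789, -0.0, 0.0]
ft_force: [0.9, -0.0, 0.4]
width: 0.0003
grip_force: 0.0
time: 22.57
ee_pos: [0.4593, -0.0048, 0.0789]
eef_rot: [0.614, 0.789, 0.0, -0.0]
ft_force: [-0.0, 0.3, -0.1]
width: 0.0007
grip_force: 0.0
time: 22.9
ee_pos: [0.4625, -0.0056, 0.0789]
eef_rot: [0.615, 0.788, -0.0, -0.0]
ft_force: [-1.8, -0.1, -0.7]
width: 0.0005
grip_force: 0.7
t 22.9 tcp [ 0.4625 -0.0056  0.0789] head 14.07 w 0.0005 F [-1.8 -0.1 -0.7] tilt 0.04
shift tool [ 0.0005 -0.0023 -0.0001] dist 0.0024 ('turn', np.float64(-0.0022)) q [ 0.6   0.21 -0.73  2.02  0.17  0.98  0.03]
```

```bash
python3 -m pendant '[[0,0.003,0,0],[0,0.003,0,0],[0,0,0,0],[0,0,0,0]]'
python3 -m pendant '[[0,0.003,0,0],[0,0.002,0,0],[0,0,0,0],[0,0,0,0]]'
```

```text
time: 23.23
ee_pos: [0.4668, -0.0046, 0.0785]
eef_rot: [0.615, 0.788, -0.002, -0.002]
ft_force: [-11.5, -1.2, 6.0]
width: 0.0001
grip_force: 5.7
time: 23.57
ee_pos: [0.4673, -0.0043, 0.0778]
eef_rot: [0.615, 0.788, -0.006, -0.005]
ft_force: [-33.4, -4.0, 26.6]
width: -0.0
grip_force: 17.1
```

Stop felt. Back off, rise, park, and check.

```bash
python3 -m pendant '[[0,-0.01,0,0],[0,-0.02,0,0],[0,0,-0.03,0],[0,0,-0.04,0],[0,0,-0.04,0],[0,0,-0.03,0],[-0.04,-0.02,0,0],[0,0,0,0]]'
python3 -m pendant '[[-0.03,-0.03,0,0],[-0.03,-0.03,0,0],[-0.03,-0.03,0,0],[-0.03,-0.03,0,0],[0,0,0,0],[0,0,0,0]]'
python3 - <<'E'
from h import *
go([.4,-.1,.2])
s=Cam('side'); c=Cam('top')
a=cv2.resize(s.img[150:310,230:390,::-1],(400,400),interpolation=cv2.INTER_CUBIC)
b=cv2.resize(c.img[150:290,270:470,::-1],(400,280),interpolation=cv2.INTER_CUBIC)
cv2.imwrite('pics/s10.png',np.hstack([a,np.vstack([b,np.zeros((120,400,3),np.uint8)])]))
E
```

```text
time: 24.23
ee_pos: [0.4359, -0.0565, 0.2212]
eef_rot: [0.617, 0.787, -0.0, 0.003]
ft_force: [-0.6, -0.8, -0.0]
width: 0.0002
grip_force: 0.0
time: 24.73
ee_pos: [0.3491, -0.1956, 0.2192]
eef_rot: [0.617, 0.787, -0.0, 0.0]
ft_force: [0.6, 0.5, 0.3]
width: 0.0005
grip_force: 0.0
t 24.73 tcp [ 0.3491 -0.1956  0.2192] head 13.81 w 0.0005 F [0.6 0.5 0.3] tilt 0.06
shift tool [0.0807 0.0723 0.0192] dist 0.1101  q [ 0.9  -0.15 -0.46  2.   -0.07  1.27  0.71]
```

View pics/s10.png

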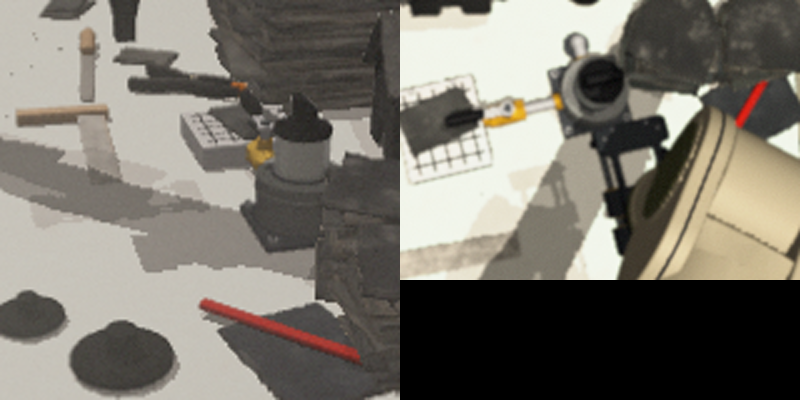

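The lever lies along the pipe over the slate (465,118), the canister is upright with its bar along the pipe (600,80), the cap is flat on the bench (122,355 in the side view), and the arm is clear.

```bash
python3 -m pendant '[[0,0,0,0],[0,0,0,0],[0,0,0,0],[0,0,0,0]]' >/dev/null; python3 -c "
from bench import r
print(r.close_job())"
```

```text
the job is handed in; nothing more can be done
None
```

I handed the job in at about 25 s, and the hand-in gave no verdict. The pictures and forces show the dust cap flat on the bench, the canister locked upright in the head, the valve lever open at its stop and the arm clear.

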